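# Load the filter dishes into the spring-fed magazine

## Robot

A 6-joint arm with a two-finger parallel gripper is mounted at the origin on the work surface. World frame = base frame: x ahead of the robot, y to its left, z up, the work surface at z = 0. Lengths are in m, angles in degrees, forces in N, time in s.
With the tool pointing down it reaches from about 0.375 to 0.75 m from the base axis. Payload 9 kg.
Tool frame: the origin (TCP) lies between the finger pads; the fingertips stand 19 mm ahead of it and the grasp point (between the pads) is the TCP; z points along the fingers, y is the line along which they close (so a half turn about z gives the same grasp; the last joint's range is limited). The gripper opens to 85 mm and grips with 20 to 120 N. Pads are 22 mm wide; open, the fingers measure 114 mm over their backs; the gripper's body (76 mm by 85 mm) begins 54 mm behind the grasp point. The pads swing forward as they close: fully open they stand 13 mm farther back than shut.
Start: joints at [53.818, 5.964, 5.575, 89.605, 0, 77.527], TCP at [0.241, 0.549, 0.22] pointing down, gripper open.
Joint ranges: [-171.21, 171.21], [-48.23, 106.86], [-62.78, 66.21], [-105.2, 120.99], [-86.42, 89.51], [-180, 180]. Speed limits (degrees/s): [127.2, 127.2, 147.25, 180, 180, 180].

## Interface

Orientations are given as [roll, pitch, yaw] about the fixed x, y, z axes, in that order (R = Rz(yaw) Ry(pitch) Rx(roll)).
In Python, from plant import env gives the robot as it stands.
- The arm moves only by the tool arm_command, never from a script. Its argument "increments" is a list of rows, each an object of numbers: "x", "y", "z": the shift along the tool's x, y, z each as a share of 0.04 m, from -1 to 1; "yaw": the turn about the tool's z as a share of 0.15 rad, from -1 to 1; "jaw": the gripper command: -1 is shut, 1 is fully open, values between are in proportion. In form: [{"x": .., "y": .., "z": .., "yaw": .., "jaw": ..}, ...]. A call has 1 to 20 rows; each row shifts and turns the commanded pose from where the row before left it, along the tool's axes as they then stand; what a row does not reach is not made up. A row lasts 1/10 s, in which the tool goes at most 50 mm and 8.59 degrees, less where a joint would pass 70% of its speed; a pose out of reach is approached as far as the arm can. A call with a number of a shift or a turn outside -1 to 1 is refused whole. A call with a gripper value outside its range is refused whole. The fingers move at their own pace and stop on an object; "squeeze" is the grip in N (left out, the last holds). Time passes only in rows, so rows that do not move let the fingers close. It gives the time, the measured TCP pose, the force, the opening and the grip force at its end, in the units of the state.
- env.observe(): the state, without advancing time (a new reading comes with each control period).
- env.grab_frame(name): name is "side" or "top" or "wrist"; returns the picture (420x560x3 uint8, red, green, blue); there is no depth.
- env.camera_info(name): a dict with "intrinsics" (3x3 intrinsics, pixels), "k1" (the pictures are not rectified: a ray, as slopes to the right and down, at radius r is drawn at 1 + k1 r^2 times it, then the intrinsics apply), "rvec" (rotation vector, rad) and "tvec" (3), from world to camera coordinates, as OpenCV has them. Camera axes: x right, y down, z forward; pixel columns grow to the right and rows downward; lengths in m; the calibration is good to about 2 mm. A picture is of the moment at which its call begins: read the wrist's pose just before it. camera_info takes no time and is no camera call; for the wrist camera it gives the pose at the moment of the call.
- env.hand_in(): hands the job in; it is judged then, once.
The state is a dict: "clock": time; "q": joint angles; "joint_velocities": joint speeds; "effort": joint torques, N m; "tcp_pos": TCP position; "orientation": TCP orientation; "contact_force": force on the tool from outside, world axes, zero at the start; "torque": the same for the moment, N m; "width": finger opening in m; "grasp_force": force on a finger pad.
Only numpy, scipy, OpenCV 4.12 (cv2) and the standard library are available. Lean on these libraries where they do the work, as an engineer would, in place of code of your own. Each camera call takes 0.05 s, during which the arm holds its last target. There are 200 camera calls.

## Task

Load both small round filter dishes, lying flat, into the feeder's spring magazine: press each one straight down against the spring follower until the two catches snap over its top and keep it down. When both are held under the catches, swing the clear cover shut over the magazine, and leave the other things on the bench where they are.

Things in the scene. Friction and masses are not known exactly. Their poses are not given: they have to be found in the camera images.
- magazine: The grey dish feeder, fixed to the bench. Origin: on the magazine's vertical axis at bench level; x points from the magazine to the housing (76 mm high, x 55 to 125 mm, 90 mm wide), z up. Base plate 12 mm thick, x -65 to 125, y -50 to 50 mm. At x -46 to -60 mm stands a bracket 70 mm high, 36 mm wide.
- cage_top (a point): Point on the magazine's axis, 92 mm up, level with the points of its cage: four upright 8 mm steel rods (straight to 84 mm), 30 mm from the axis, 40 degrees either side of feeder +x and -x; a dish has 2 mm play all round. Towards feeder +y and -y the cage is open (37 mm between rods, only the base plate beyond): fingers holding a dish can go down there.
- catch_level (a point): Point on the axis at the flat underside of the two spring catches, 58 mm up. They stand at feeder +x and -x, 24 mm wide, 40 mm clear between noses, with steep lead-in faces up to 14 mm above: a dish set in the cage rests on these, its underside 8 mm above this level. Pressed straight down (5 to 10 N) it spreads them; they snap in over it once its top is below this level.
- follower (a joint): How far the spring follower is pressed down (m): 0 when the magazine is empty, at most 0.037. It is an aluminium plate 35 mm wide in the cage whose top stands 58 mm up when empty; it pushes up with 4 N at 0, 11 N at the bottom, and holds the top dish up against the catches. With one dish caught it reads 0.015, with two 0.030; 7 mm is then left to press.
- dish_a_center (a point): Centre (half-way up) of one small grey filter dish, a closed flat disc 48 mm in diameter and 15 mm high, about 30 g, lying flat on the bench. The two small dishes are alike and may be loaded in either order.
- dish_b_center (a point): Centre (half-way up) of the other small filter dish, same size: 48 mm in diameter, 15 mm high, lying flat on the bench.
- cover (a joint): Angle of the clear swing cover about its vertical pivot: 0 is shut, centred over the magazine, against a stop; it grows as it opens, counter-clockwise from above (towards feeder -y), and starts at 1.7 to 2.1 rad. It stays where it is left (under 2 N at the knob moves it). A round plate 72 mm wide, 5 mm thick, on a short arm; underside 95 mm up, above the rods.
- cover_knob (a point): Middle of the upright black knob on the cover's centre: a cylinder 16 mm in diameter, from 100 to 128 mm above the bench (this point at 114 mm), 75 mm from the pivot.
- cover_pivot (a point): Point on the cover's vertical pivot axis, at the height of cover_knob; 75 mm from the magazine's axis, towards the housing.
- petri: A bigger grey petri dish, 90 mm in diameter and 15 mm high, not to be loaded. Origin under its centre.
- pipette: A hand pipette, about 220 mm long and 26 mm thick, lying on the bench between robot and feeder. Origin under its middle.
- tip_box: A box of pipette tips, 122 by 84 mm, 82 mm high. Origin under its centre.
- tube_rack: A low blue tube rack, 80 by 160 mm, 47 mm high with its tubes. Origin under its centre.
- bottle: A white bottle, 56 mm in diameter, 130 mm high. Origin under its centre.
- beaker: A glass beaker, 68 mm in diameter, 90 mm high. Origin under its centre.
- marker: A black marker pen, 130 mm long, 14 mm thick, lying on the bench. Origin under its middle.

How it is judged (in metres and radians):
On the way, in this order (a step that is already met when the one before it is completed fails the run):
1. one dish is held down under the catches (((z of dish_a_center in the frame of catch_level below -0.005 m and horizontal distance between dish_a_center and catch_level below 0.006 m) or (z of dish_b_center in the frame of catch_level below -0.005 m and horizontal distance between dish_b_center and catch_level below 0.006 m))), for 0.3 s.
2. both dishes are held down under the catches, with the cover still open (z of each of dish_a_center, dish_b_center in the frame of catch_level below -0.005 m and horizontal distance between each of dish_a_center, dish_b_center and catch_level below 0.006 m and value of joint cover above 0.5 rad), for 0.3 s.
3. the cover is swung shut (value of joint cover below 0.1 rad), for 0.2 s.
At the end, for the whole second after the job is handed in: Both small dishes lie level (within 7 degrees) in the magazine, one on the other, within 6 mm of its axis and with their centres more than 5 mm below the catches' underside (held there: 7.5 mm), and the cover is shut to within 0.1 rad (z of each of dish_a_center, dish_b_center in the frame of catch_level below -0.005 m and horizontal distance between each of dish_a_center, dish_b_center and catch_level below 0.006 m and angle between each of dish_a_center, dish_b_center's own z axis and vertical below 0.12 rad and value of joint cover below 0.1 rad); the robot touches nothing.
It fails at once if another thing on the bench is moved more than 30 mm (distance of any of petri, pipette, tip_box, tube_rack, bottle, beaker, marker from where it was at the start of the episode above 0.03 m).
It also fails if it takes over 72 s, if anything falls off the work surface, if the arm or the gripper's body presses on something with over 40 N, if the wrist force passes 120 N, or if a joint passes its speed limit or range.

## Working session

There is one attempt and no reset: what is moved stays moved. The work goes in short steps, Python scripts to look and compute and a tool call to move; the robot and the scene stay as the last step left them, time stands still between calls to the robot, and variables do not carry over. Pictures are saved under pics/ and viewed, at most 10 in all, crops included, and the job is handed in when it is done.

Besides the shell and the picture viewer there is one more tool, called as name([rows], argument=value, ...), one row to a line, values as JSON. arm_command: Moves the arm, as the interface text tells. Its arguments: {"type":"object","properties":{"increments":{"type":"array","items":{"type":"object","properties":{"x":{"type":"number","minimum":-1,"maximum":1},"y":{"type":"number","minimum":-1,"maximum":1},"z":{"type":"number","minimum":-1,"maximum":1},"yaw":{"type":"number","minimum":-1,"maximum":1},"jaw":{"type":"number"}}}},"squeeze":{"type":"number"}},"required":["increments"]}

```bash
ls; mkdir -p pics; cat > h.py <<'E'
import numpy as np, cv2
from plant import env
def snap(n,f):
    im=env.grab_frame(n); cv2.imwrite('pics/'+f,im[:,:,::-1]); return im
def cam(n):
    c=env.camera_info(n); R=cv2.Rodrigues(np.array(c['rvec'],float))[0]
    return np.array(c['intrinsics']),c['k1'],R,np.array(c['tvec'],float).ravel()
def proj(n,P,c=None):
    K,k1,R,t=c or cam(n); p=np.atleast_2d(P)@R.T+t; s=p[:,:2]/p[:,2:]
    s=s*(1+k1*(s**2).sum(1,keepdims=True)); return s@K[:2,:2].T+K[:2,2]
def ray(n,uv,z,c=None):
    "pixels -> world points on plane z"
    K,k1,R,t=c or cam(n); uv=np.atleast_2d(uv).astype(float)
    s=cv2.undistortPoints(uv[:,None],K,np.array([k1,0,0,0,0.]))[:,0]
    # exact inverse of s*(1+k1 r^2)
    d=np.c_[s,np.ones(len(s))]@R; o=-R.T@t
    return o+d*((z-o[2])/d[:,2])[:,None]
E
python3 - <<'E'
from h import *
snap('top','t0.png');snap('side','s0.png')
s=env.observe();print({k:np.round(s[k],3) for k in ('clock','tcp_pos','orientation','width','contact_force')})
for n in('top','side','wrist'):
    c=cam(n);print(n,c[0].round(1).tolist(),c[1],(-c[2].T@c[3]).round(3),c[2][2].round(2))
E
```

```text
pics
{'clock': np.float64(0.1), 'tcp_pos': array([0.241, 0.549, 0.219]), 'orientation': array([-1.79934e+02, -1.30000e-02,  1.56288e+02]), 'width': np.float64(0.085), 'contact_force': array([-0.357,  0.292, -0.306])}
top [[430.8, 0.0, 271.7], [0.0, 430.8, 212.5], [0.0, 0.0, 1.0]] -0.0641623221409614 [0.485 0.02  1.153] [ 0.07 -0.02 -1.  ]
side [[385.1, 0.0, 279.0], [0.0, 385.1, 213.2], [0.0, 0.0, 1.0]] -0.002735065766746445 [ 0.32  -1.018  0.729] [ 0.18  0.83 -0.53]
wrist [[301.4, 0.0, 275.5], [0.0, 301.4, 200.9], [0.0, 0.0, 1.0]] -0.05341462500125919 [0.178 0.576 0.374] [ 0.24 -0.11 -0.96]
```

View pics/t0.png

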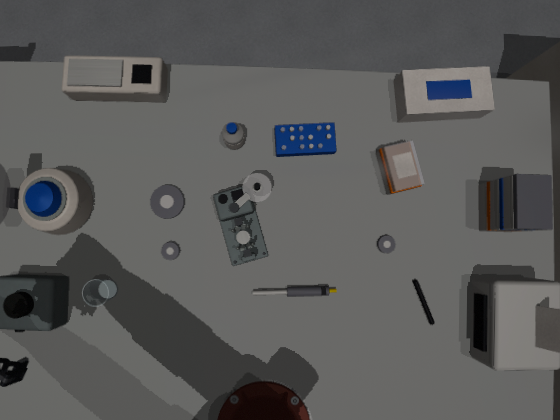

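View pics/s0.png

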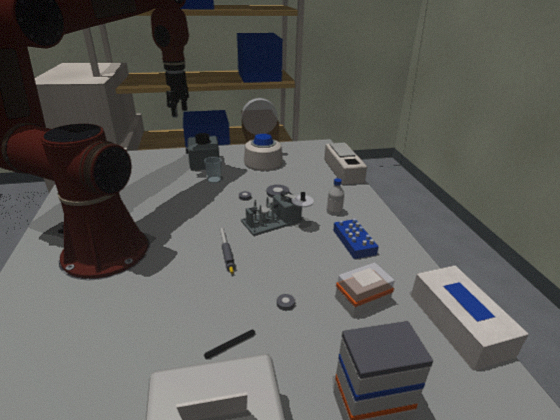

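The top picture shows the magazine near (243,238), small dishes at (171,250) and (387,244), the petri at (167,202), and the cover knob near (257,187). The pipette is at (295,291), below the feeder. I'll enlarge the feeder and measure the rest.

```bash
python3 - <<'E'
from h import *
im=cv2.imread('pics/t0.png')
a=cv2.resize(im[160:285,140:290],None,fx=4,fy=4,interpolation=cv2.INTER_CUBIC)
b=cv2.resize(im[222:266,365:409],None,fx=4,fy=4,interpolation=cv2.INTER_CUBIC)
c=np.zeros((500,780,3),np.uint8);c[:,:600]=np.clip(a*1.7,0,255);c[:176,602:778]=np.clip(b*1.7,0,255)
cv2.imwrite('pics/c0.png',c)
for n,uv,z in(('A',(171,250),.015),('B',(387,244),.015),('mag',(243,237),.06),('knob',(257,187),.128),('petri',(167,202),.015),('pip',(295,291),.02)):print(n,ray('top',uv,z).round(4))
E
```

```text
A [[0.4608 0.256  0.015 ]]
B [[ 0.4921 -0.3156  0.015 ]]
mag [[0.4997 0.0661 0.06  ]]
knob [[0.6193 0.0336 0.128 ]]
petri [[0.587  0.2721 0.015 ]]
pip [[ 0.3631 -0.0723  0.02  ]]
```

View pics/c0.png

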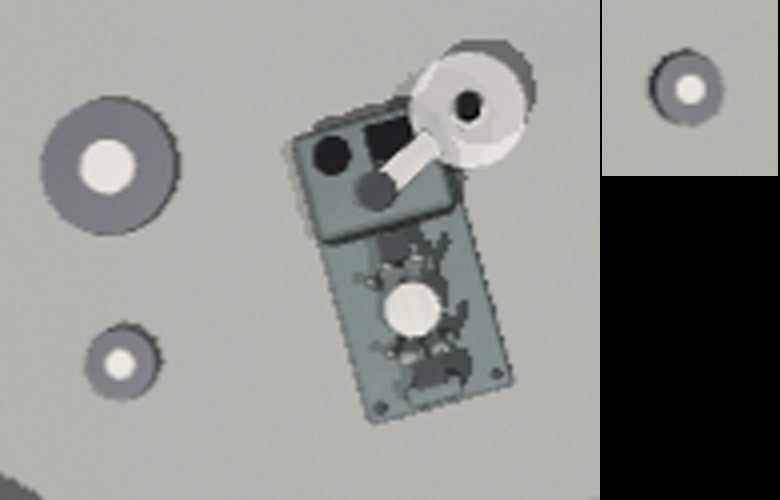

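```bash
python3 - <<'E'
from h import *
q=lambda u,v:(140+u/4,160+v/4)
F=ray('top',q(412,309),.058)[0];P=ray('top',q(376,190),.102)[0];K=ray('top',q(468,106),.128)[0]
A=ray('top',q(122,362),.015)[0];B=ray('top',(386.2,244),.015)[0]
d=(P-F)[:2];k=(K-P)[:2]
print(F,P,K,A,B,np.linalg.norm(d),np.linalg.norm(k))
print(np.degrees(np.arctan2(*d[::-1])),np.degrees(np.arctan2(*k[::-1])))
c=ray('top',[q(374,423),q(512,382),q(462,200)],.012);print(c, [np.degrees(np.arctan2(*(c[j]-c[i])[:2][::-1])) for i,j in((0,1),(1,2))])
E
```

```text
[0.49914308 0.06614321 0.058     ] [0.57053715 0.08859693 0.102     ] [0.62047822 0.03362735 0.128     ] [0.45943436 0.2572704  0.015     ] [ 0.49201774 -0.31340274  0.015     ] 0.07484171446376064 0.07426819936698247
17.458570101790023 -47.74416710885509
[[0.42415429 0.09068551 0.012     ]
 [0.45350547 0.00069146 0.012     ]
 [0.572882   0.03723306 0.012     ]] [np.float64(-71.93648244098287), np.float64(17.019543863643587)]
```

arm_command([
  {"yaw":-0.96,"jaw":1},
  {"yaw":-0.96},
  {"yaw":-0.96},
  {"yaw":-0.96},
  {"yaw":-0.96},
  {"y":-0.86,"x":-0.3},
  {"y":-0.86,"x":-0.3},
  {"y":-0.86,"x":-0.3},
  {"y":-0.86,"x":-0.3},
  {"y":-0.86,"x":-0.3},
  {"y":-0.86,"x":-0.3},
  {"y":-0.86,"x":-0.3},
  {"y":-0.86,"x":-0.3},
  {"y":-0.86,"x":-0.3,"z":0.8},
  {"y":-0.86,"x":-0.3,"z":0.8},
  {"z":0.8},
  {},
  {},
])

```text
$.increments[0]: bad value
```

```bash
cat >> h.py <<'E'
def st():
    s=env.observe();print({k:np.round(s[k],4).tolist() for k in ('clock','tcp_pos','orientation','width','contact_force','grasp_force')});return s
def delta(target,s=None):
    "world target -> tool-frame shift in units of .04 m"
    from scipy.spatial.transform import Rotation as Ro
    s=s or env.observe();R=Ro.from_euler('xyz',s['orientation'],degrees=True).as_matrix()
    return R.T@(np.array(target)-s['tcp_pos'])/.04
E
python3 - <<'E'
from h import *
s=st();c=cam('wrist');snap('wrist','w1.png')
print(proj('wrist',[[.4594,.2573,.015]],c))
E
```

```text
{'clock': 0.1, 'tcp_pos': [0.2411, 0.5491, 0.2191], 'orientation': [-179.934, -0.0131, 156.2878], 'width': 0.0854, 'contact_force': [-0.357, 0.2919, -0.306], 'grasp_force': 0.0}
[[159.21210261 380.23989429]]
```

View pics/w1.png

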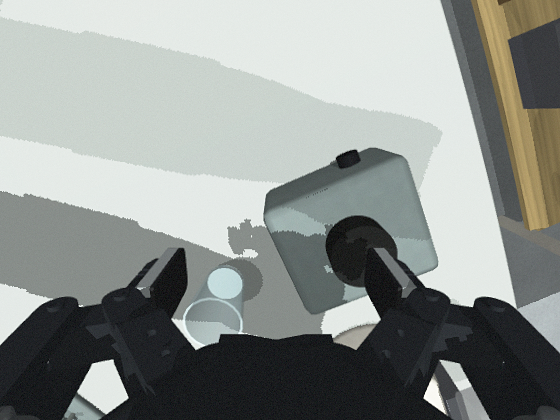

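The wrist picture shows the start position with the fingers at (185,270) and (375,270) and the beaker between them. The move was refused because every row needs all its fields.

arm_command([
  {"x":0,"y":0,"z":0,"yaw":-0.96,"jaw":1},
  {"x":0,"y":0,"z":0,"yaw":-0.96,"jaw":1},
  {"x":0,"y":0,"z":0,"yaw":-0.96,"jaw":1},
  {"x":0,"y":0,"z":0,"yaw":-0.96,"jaw":1},
  {"x":0,"y":0,"z":0,"yaw":-0.96,"jaw":1},
  {"x":-0.3,"y":-0.86,"z":0,"yaw":0,"jaw":1},
  {"x":-0.3,"y":-0.86,"z":0,"yaw":0,"jaw":1},
  {"x":-0.3,"y":-0.86,"z":0,"yaw":0,"jaw":1},
  {"x":-0.3,"y":-0.86,"z":0,"yaw":0,"jaw":1},
  {"x":-0.3,"y":-0.86,"z":0,"yaw":0,"jaw":1},
  {"x":-0.3,"y":-0.86,"z":0,"yaw":0,"jaw":1},
  {"x":-0.3,"y":-0.86,"z":0,"yaw":0,"jaw":1},
  {"x":-0.3,"y":-0.86,"z":0,"yaw":0,"jaw":1},
  {"x":-0.3,"y":-0.86,"z":0.8,"yaw":0,"jaw":1},
  {"x":-0.3,"y":-0.86,"z":0.8,"yaw":0,"jaw":1},
  {"x":0,"y":0,"z":0.8,"yaw":0,"jaw":1},
  {"x":0,"y":0,"z":0,"yaw":0,"jaw":1},
  {"x":0,"y":0,"z":0,"yaw":0,"jaw":1},
])

```text
clock: 1.95
tcp_pos: [0.4588, 0.2577, 0.1242]
orientation: [180.0, -0.1, -162.4]
contact_force: [0.0, 0.6, 1.0]
width: 0.0854
grasp_force: 0.0
```

```bash
python3 - <<'E'
from h import *
s=st();c=cam('wrist');snap('wrist','w2.png')
print(proj('wrist',[[.4594,.2573,.015],s['tcp_pos']],c))
E
```

```text
{'clock': 1.95, 'tcp_pos': [0.4588, 0.2577, 0.1242], 'orientation': [179.9847, -0.0522, -162.4455], 'width': 0.0854, 'contact_force': [0.0077, 0.5977, 1.0101], 'grasp_force': 0.0}
[[274.97401029 196.39744026]
 [275.62374713 245.18597129]]
```

View pics/w2.png

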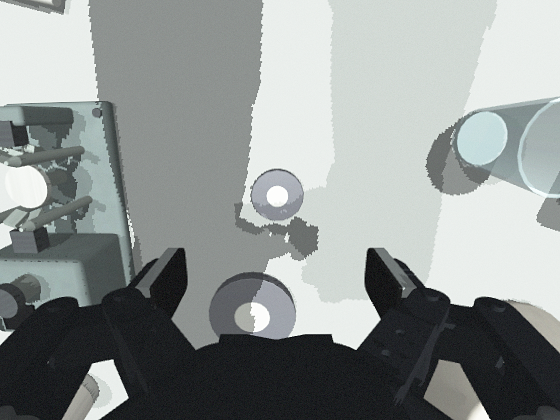

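The small dish sits at about (277,194) with its label at (276,196), close to the prediction. The petri is at (252,310) and the feeder is on the left.

```bash
cat >> h.py <<'E'
def fitdish(im,c,g,z=.015,r=.024,n='wrist'):
    "match grey dish top+side silhouette: label centroid and outline optimum"
    hs=im.astype(float); sat=hs[:,:,2]-hs[:,:,0]   # bluish-grey dish
    from scipy.optimize import minimize
    a=np.linspace(0,2*np.pi,120,endpoint=False)
    sm=cv2.GaussianBlur(hs.mean(2),(0,0),1.0)
    def cost(p):
        f=lambda R:proj(n,np.c_[p[0]+R*np.cos(a),p[1]+R*np.sin(a),0*a+z],c).astype(np.float32)
        s=lambda q:cv2.remap(sm.astype(np.float32),q[:,:1],q[:,1:],cv2.INTER_LINEAR).ravel()
        return -np.clip(np.abs(s(f(r+.0015))-s(f(r-.0015))),0,60).mean()
    G=[(cost((g[0]+i*.0005,g[1]+j*.0005)),g[0]+i*.0005,g[1]+j*.0005) for i in range(-12,13) for j in range(-12,13)]
    return min(G)
E
python3 - <<'E'
from h import *
im=cv2.imread('pics/w2.png');c=cam('wrist')
print('outline',fitdish(im,c,(.4594,.2573)))
w=(im[175:215,255:300].min(2)>225).astype(np.uint8)
n,l,s,ce=cv2.connectedComponentsWithStats(w)
for i in range(1,n): print(s[i],ce[i]+[255,175],ray('wrist',ce[i]+[255,175],.015,c))
# magazine follower as seen here
w=(im[140:230,0:70].min(2)>225).astype(np.uint8)
n,l,s,ce=cv2.connectedComponentsWithStats(w)
for i in range(1,n):
  if s[i][4]>300: print('fol',s[i],ce[i]+[0,140],ray('wrist',ce[i]+[0,140],.058,c))
E
```

```text
outline (np.float32(-55.356766), 0.4589, 0.2588)
[ 0  0  4  4 11] [256.         176.18181818] [[0.44800265 0.23612746 0.015     ]]
[41  0  4  5 12] [298.         176.41666667] [[0.43684651 0.2719839  0.015     ]]
[ 12  11  21  20 342] [276.94444444 195.66374269] [[0.45948758 0.2594378  0.015     ]]
fol [   0   23   47   49 1780] [ 20.71685393 187.20786517] [[0.50325208 0.06110943 0.058     ]]
```

arm_command([
  {"x":0,"y":0.03,"z":0.8,"yaw":0,"jaw":1},
  {"x":0,"y":0,"z":0.8,"yaw":0,"jaw":1},
  {"x":0,"y":0,"z":0.6,"yaw":0,"jaw":1},
  {"x":0,"y":0,"z":0.28,"yaw":0,"jaw":1},
  {"x":0,"y":0,"z":0,"yaw":0,"jaw":1},
  {"x":0,"y":0,"z":0,"yaw":0,"jaw":1},
  {"x":0,"y":0,"z":0,"yaw":0,"jaw":0.2},
  {"x":0,"y":0,"z":0,"yaw":0,"jaw":0.2},
  {"x":0,"y":0,"z":0,"yaw":0,"jaw":0.2},
  {"x":0,"y":0,"z":0,"yaw":0,"jaw":0.2},
], squeeze=40)

```text
clock: 3.0
tcp_pos: [0.4593, 0.2588, 0.025]
orientation: [180.0, 0.0, -162.5]
contact_force: [-0.7, -0.8, -0.3]
width: 0.051
grasp_force: 0.0
```

```bash
python3 - <<'E'
from h import *
s=st();c=cam('wrist');snap('wrist','w3.png')
E
```

```text
{'clock': 3.0, 'tcp_pos': [0.4593, 0.2588, 0.025], 'orientation': [179.9995, 0.0344, -162.4605], 'width': 0.051, 'contact_force': [-0.6694, -0.8062, -0.2927], 'grasp_force': 0.0}
```

View pics/w3.png

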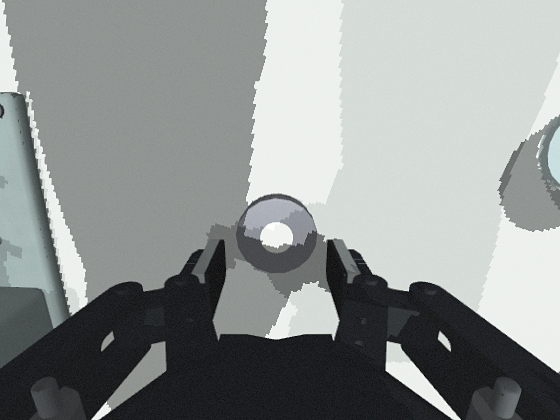

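The dish at (277,233) sits centred between the pads at (220,275) and (335,275), with nothing touching. I'll go 5 mm lower and grip.

arm_command([
  {"x":0,"y":0,"z":0.12,"yaw":0,"jaw":0.2},
  {"x":0,"y":0,"z":0,"yaw":0,"jaw":0.2},
  {"x":0,"y":0,"z":0,"yaw":0,"jaw":0.0},
  {"x":0,"y":0,"z":0,"yaw":0,"jaw":0.0},
  {"x":0,"y":0,"z":0,"yaw":0,"jaw":-0.2},
  {"x":0,"y":0,"z":0,"yaw":0,"jaw":-0.2},
], squeeze=60)

```text
clock: 3.65
tcp_pos: [0.4591, 0.2588, 0.0199]
orientation: [180.0, 0.0, -162.5]
contact_force: [-0.6, 0.1, 0.1]
width: 0.0343
grasp_force: 0.0
```

```bash
python3 - <<'E'
from h import *
s=st();c=cam('wrist');snap('wrist','w4.png')
print(fitdish(cv2.imread('pics/w4.png'),c,(.459,.259)), fitdish(cv2.imread('pics/w3.png'),c,(.459,.259)))
E
```

```text
{'clock': 3.65, 'tcp_pos': [0.4591, 0.2588, 0.0199], 'orientation': [179.9943, 0.0158, -162.4576], 'width': 0.0343, 'contact_force': [-0.5652, 0.051, 0.0687], 'grasp_force': 0.0}
(np.float32(-45.05224), 0.457, 0.2585) (np.float32(-46.105995), 0.455, 0.258)
```

View pics/w4.png

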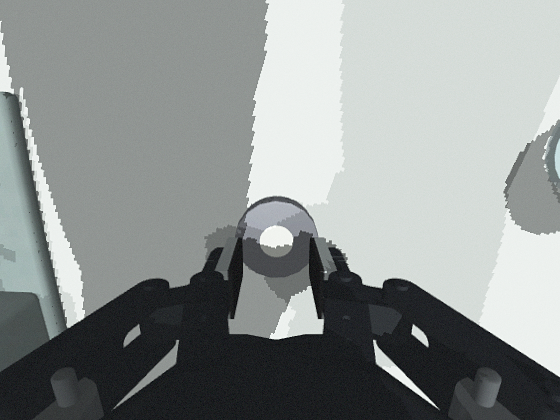

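Both views put the dish at (277,236), where I expected it. The pads now reach 34 mm with zero force, so the tips must still be above it. I'll work out their height from the pad edges.

```bash
python3 - <<'E'
from h import *
from scipy.spatial.transform import Rotation as Ro
s=st();c=cam('wrist')
R=Ro.from_euler('xyz',s['orientation'],degrees=True).as_matrix()
for y in(.0171,-.0171):
  for zz in(-.03,-.02,-.01,0,.01,.019):
    print(y,zz,proj('wrist',[s['tcp_pos']+R@np.array([x,y,zz]) for x in(-.011,0.,.011)],c).round(0).tolist())
print('cam in tool',R.T@(-c[2].T@c[3]-s['tcp_pos']))
im=cv2.imread('pics/w4.png').astype(int)
g=im.mean(2)
for y in range(226,330,6): print(y,(np.where(g[y,200:355]>70)[0]+200)[[0,-1]], [int(v) for v in g[y,228:246:3]])
E
```

```text
{'clock': 3.7, 'tcp_pos': [0.4591, 0.2588, 0.0199], 'orientation': [179.9962, 0.0135, -162.4558], 'width': 0.0342, 'contact_force': [0.6729, 0.0926, -0.2556], 'grasp_force': 0.0}
0.0171 -0.03 [[312.0, 292.0], [313.0, 272.0], [313.0, 250.0]]
0.0171 -0.02 [[309.0, 281.0], [310.0, 262.0], [311.0, 241.0]]
0.0171 -0.01 [[307.0, 272.0], [308.0, 253.0], [309.0, 233.0]]
0.0171 0 [[306.0, 263.0], [306.0, 245.0], [307.0, 227.0]]
0.0171 0.01 [[304.0, 255.0], [305.0, 238.0], [305.0, 221.0]]
0.0171 0.019 [[303.0, 249.0], [303.0, 233.0], [304.0, 216.0]]
-0.0171 -0.03 [[239.0, 292.0], [239.0, 272.0], [238.0, 250.0]]
-0.0171 -0.02 [[242.0, 281.0], [241.0, 262.0], [240.0, 241.0]]
-0.0171 -0.01 [[244.0, 272.0], [243.0, 253.0], [242.0, 233.0]]
-0.0171 0 [[245.0, 263.0], [245.0, 245.0], [244.0, 227.0]]
-0.0171 0.01 [[247.0, 255.0], [247.0, 238.0], [246.0, 221.0]]
-0.0171 0.019 [[248.0, 249.0], [248.0, 233.0], [247.0, 216.0]]
cam in tool [ 6.86501077e-02 -9.32726532e-06 -1.54987472e-01]
226 [200 354] [108, 104, 123, 97, 102, 107]
232 [200 354] [113, 109, 111, 83, 105, 74]
238 [200 354] [100, 101, 100, 90, 31, 150]
244 [200 354] [100, 102, 102, 26, 24, 77]
250 [200 354] [98, 102, 40, 21, 25, 75]
256 [200 354] [98, 87, 23, 19, 26, 75]
262 [200 354] [98, 17, 21, 30, 23, 102]
268 [200 354] [60, 24, 23, 22, 26, 144]
274 [223 328] [47, 31, 22, 23, 18, 144]
280 [242 309] [35, 26, 28, 15, 26, 149]
286 [241 311] [28, 33, 22, 25, 45, 145]
292 [239 312] [27, 28, 24, 14, 147, 146]
298 [238 313] [27, 25, 27, 16, 150, 147]
304 [237 314] [29, 32, 18, 133, 147, 150]
310 [235 316] [31, 27, 18, 149, 146, 147]
316 [228 323] [88, 29, 90, 147, 143, 147]
322 [228 323] [112, 143, 147, 147, 148, 148]
328 [229 323] [59, 144, 147, 146, 148, 145]
```

arm_command([
  {"x":0,"y":0,"z":0,"yaw":0,"jaw":0.4},
  {"x":0,"y":0,"z":0,"yaw":0,"jaw":0.4},
  {"x":0,"y":0,"z":0,"yaw":0,"jaw":0.4},
  {"x":0,"y":0,"z":0.1,"yaw":0,"jaw":0.4},
  {"x":0,"y":0,"z":0.1,"yaw":0,"jaw":0.4},
  {"x":0,"y":0,"z":0,"yaw":0,"jaw":0.4},
])

```text
clock: 4.3
tcp_pos: [0.4584, 0.2585, 0.0109]
orientation: [180.0, -0.1, -162.5]
contact_force: [-0.4, 0.9, 0.0]
width: 0.0595
grasp_force: 0.0
```

arm_command([
  {"x":0,"y":0,"z":0,"yaw":0,"jaw":0.25},
  {"x":0,"y":0,"z":0,"yaw":0,"jaw":0.15},
  {"x":0,"y":0,"z":0,"yaw":0,"jaw":0.05},
  {"x":0,"y":0,"z":0,"yaw":0,"jaw":0.05},
])

```text
clock: 4.7
tcp_pos: [0.4591, 0.2588, 0.012]
orientation: [180.0, 0.0, -162.5]
contact_force: [1.1, -0.2, -0.6]
width: 0.0449
grasp_force: 0.0
```

arm_command([
  {"x":0,"y":0,"z":0,"yaw":0,"jaw":0.4},
  {"x":0,"y":0,"z":0,"yaw":0,"jaw":0.4},
  {"x":0,"y":0,"z":0,"yaw":0,"jaw":0.4},
  {"x":0,"y":0,"z":0.1,"yaw":0,"jaw":0.4},
  {"x":0,"y":0,"z":0,"yaw":0,"jaw":0.4},
  {"x":0,"y":0,"z":0,"yaw":0,"jaw":0.4},
])

```text
clock: 5.3
tcp_pos: [0.4588, 0.2587, 0.0075]
orientation: [180.0, -0.0, -162.5]
contact_force: [0.5, 0.5, 0.2]
width: 0.0598
grasp_force: 0.0
```

```bash
python3 - <<'E'
from h import *
s=st();snap('wrist','w5.png');snap('side','s5.png')
im=cv2.imread('pics/s5.png');print(proj('side',s['tcp_pos']))
a=cv2.resize(cv2.imread('pics/w5.png')[170:350,180:380],(500,450),interpolation=cv2.INTER_CUBIC)
u,v=proj('side',s['tcp_pos'])[0].astype(int)
b=cv2.resize(im[v-45:v+30,u-25:u+25],(300,450),interpolation=cv2.INTER_CUBIC)
cv2.imwrite('pics/c5.png',np.hstack([a,np.clip(b*1.6,0,255).astype(np.uint8)]))
E
```

```text
{'clock': 5.3, 'tcp_pos': [0.4588, 0.2587, 0.0075], 'orientation': [179.9945, -0.0246, -162.4564], 'width': 0.0598, 'contact_force': [0.4561, 0.4844, 0.2307], 'grasp_force': 0.0}
[[244.39795943 195.81594993]]
```

View pics/c5.png

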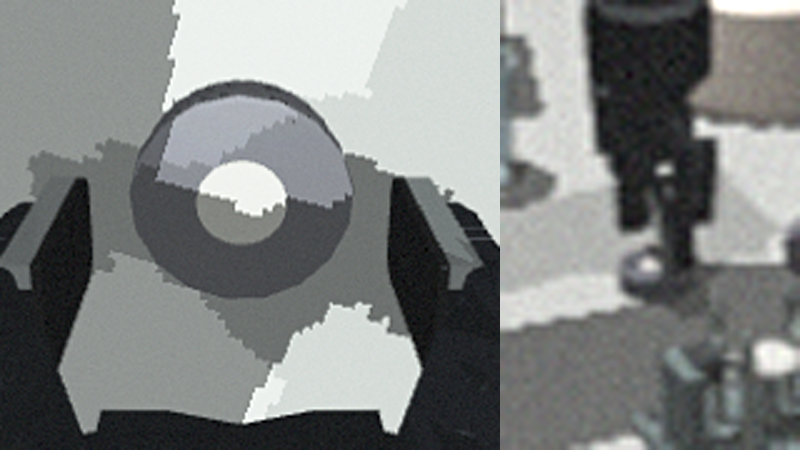

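The tip corners at (216,242) and (336,242) lie about 20 mm behind the reported TCP, so the tips are still above the dish. I'll go lower with the jaw at 57 mm, watching the force.

arm_command([
  {"x":0,"y":0,"z":0.12,"yaw":0,"jaw":0.35},
  {"x":0,"y":0,"z":0.12,"yaw":0,"jaw":0.35},
  {"x":0,"y":0,"z":0,"yaw":0,"jaw":0.35},
  {"x":0,"y":0,"z":0,"yaw":0,"jaw":0.35},
])

```text
clock: 5.8
tcp_pos: [0.4588, 0.2587, -0.0021]
orientation: [180.0, -0.0, -162.5]
contact_force: [-0.5, -0.1, -0.5]
width: 0.0574
grasp_force: 0.0
```

arm_command([
  {"x":0,"y":0,"z":0.1,"yaw":0,"jaw":0.35},
  {"x":0,"y":0,"z":0.1,"yaw":0,"jaw":0.35},
  {"x":0,"y":0,"z":0,"yaw":0,"jaw":0.35},
  {"x":0,"y":0,"z":0,"yaw":0,"jaw":0.15},
  {"x":0,"y":0,"z":0,"yaw":0,"jaw":0.05},
  {"x":0,"y":0,"z":0,"yaw":0,"jaw":0.05},
  {"x":0,"y":0,"z":0,"yaw":0,"jaw":0.05},
])

```text
clock: 6.5
tcp_pos: [0.4593, 0.2588, -0.0094]
orientation: [180.0, 0.0, -162.5]
contact_force: [-1.9, -0.6, 4.3]
width: 0.0457
grasp_force: 50.6
```

arm_command([
  {"x":0,"y":0,"z":0,"yaw":0,"jaw":0.35},
  {"x":0,"y":0,"z":0,"yaw":0,"jaw":0.35},
  {"x":0,"y":0,"z":0.12,"yaw":0,"jaw":0.35},
  {"x":0,"y":0,"z":0,"yaw":0,"jaw":0.35},
  {"x":0,"y":0,"z":0,"yaw":0,"jaw":0.35},
])

```text
clock: 7.0
tcp_pos: [0.4587, 0.2586, -0.0149]
orientation: [180.0, -0.0, -162.5]
contact_force: [-0.5, -1.3, 0.5]
width: 0.0577
grasp_force: 0.0
```

```bash
python3 - <<'E'
from h import *
s=st();snap('wrist','w6.png')
im=cv2.imread('pics/w6.png')
a=cv2.resize(im[150:350,150:410],(780,600),interpolation=cv2.INTER_CUBIC);cv2.imwrite('pics/c6.png',a)
print(fitdish(im,cam('wrist'),(.459,.259)))
E
```

```text
{'clock': 7.0, 'tcp_pos': [0.4587, 0.2586, -0.0149], 'orientation': [179.9961, -0.0322, -162.4574], 'width': 0.0577, 'contact_force': [-0.4653, -1.3187, 0.4646], 'grasp_force': 0.0}
(np.float32(-42.84652), 0.459, 0.2585)
```

View pics/c6.png

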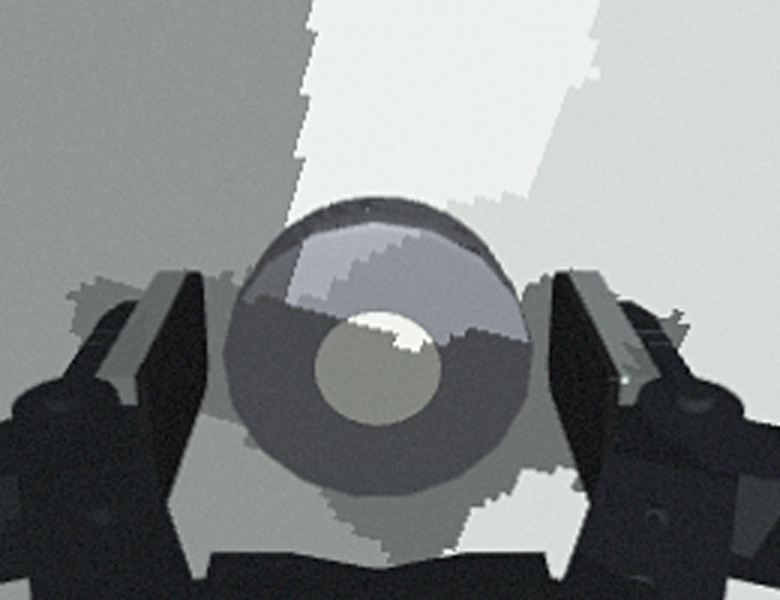

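The dish centre at crop (378,355) is midway between the pads at (207,330) and (552,330), which are now level with it. I'll close on it.

arm_command([
  {"x":0,"y":0,"z":0,"yaw":0,"jaw":0.15},
  {"x":0,"y":0,"z":0,"yaw":0,"jaw":-0.2},
  {"x":0,"y":0,"z":0,"yaw":0,"jaw":-0.2},
  {"x":0,"y":0,"z":0,"yaw":0,"jaw":-0.2},
], squeeze=60)

```text
clock: 7.45
tcp_pos: [0.4597, 0.2589, -0.0136]
orientation: [-180.0, 0.1, -162.5]
contact_force: [-2.0, -0.3, 6.7]
width: 0.046
grasp_force: 64.7
```

arm_command([
  {"x":0,"y":0,"z":-0.3,"yaw":0,"jaw":-0.2},
  {"x":0,"y":0,"z":-0.8,"yaw":0,"jaw":-0.2},
  {"x":0,"y":0,"z":-0.8,"yaw":0,"jaw":-0.2},
  {"x":0,"y":0,"z":-0.8,"yaw":0,"jaw":-0.2},
  {"x":0,"y":0,"z":-0.8,"yaw":0,"jaw":-0.2},
  {"x":0,"y":0,"z":-0.8,"yaw":0,"jaw":-0.2},
  {"x":0,"y":0,"z":-0.6,"yaw":0,"jaw":-0.2},
  {"x":-0.14,"y":-0.7,"z":0,"yaw":0,"jaw":-0.2},
  {"x":-0.14,"y":-0.7,"z":0,"yaw":0,"jaw":-0.2},
  {"x":-0.14,"y":-0.7,"z":0,"yaw":0,"jaw":-0.2},
  {"x":-0.14,"y":-0.7,"z":0,"yaw":0,"jaw":-0.2},
  {"x":-0.14,"y":-0.7,"z":0,"yaw":0,"jaw":-0.2},
  {"x":-0.14,"y":-0.7,"z":0,"yaw":0,"jaw":-0.2},
  {"x":-0.14,"y":-0.7,"z":0,"yaw":0,"jaw":-0.2},
  {"x":0,"y":0,"z":0,"yaw":0,"jaw":-0.2},
  {"x":0,"y":0,"z":0,"yaw":0,"jaw":-0.2},
  {"x":0,"y":0,"z":0,"yaw":0,"jaw":-0.2},
])

```text
clock: 9.15
tcp_pos: [0.5551, 0.0843, 0.1818]
orientation: [180.0, 0.0, -162.4]
contact_force: [-0.4, -0.0, 0.0]
width: 0.0457
grasp_force: 61.5
```

```bash
cat >> h.py <<'E'
def blobs(im,c,g,z,h=45,th=215,n='wrist',amin=100):
    u,v=proj(n,[[*g,z]],c)[0].astype(int);y0,x0=max(v-h,0),max(u-h,0)
    w=(im[y0:v+h,x0:u+h].min(2)>th).astype(np.uint8)
    k,l,s,ce=cv2.connectedComponentsWithStats(w);print('pred',u,v)
    for i in range(1,k):
        if s[i][4]>amin: print('blob',s[i][2:],(ce[i]+[x0,y0]).round(1),ray(n,ce[i]+[x0,y0],z,c).round(4))
E
python3 - <<'E'
from h import *
s=st();c=cam('wrist');im=snap('wrist','w7.png')
blobs(im,c,(.499,.066),.058)
t=np.array(s['tcp_pos']);print('held label');blobs(im,c,t[:2],t[2]+.0286,h=40,th=170)
E
```

```text
{'clock': 9.15, 'tcp_pos': [0.5551, 0.0843, 0.1818], 'orientation': [179.9844, 0.0101, -162.427], 'width': 0.0457, 'contact_force': [-0.3941, -0.0206, 0.02], 'grasp_force': 61.4605}
pred 275 128
held label
pred 275 270
blob [ 21  13 121] [307.9 305.4] [[0.5686 0.105  0.2104]]
```

```bash
python3 - <<'E'
from h import *
im=cv2.imread('pics/w7.png');g=im.mean(2).astype(int)
print('fol');print(g[90:170:5,230:325:5])
print('held');print(g[235:310:5,225:330:6])
E
```

```text
fol
[[117 120 116 118 115 112 112  48  53  53  55  52  79  82 113 116 115 112
  111]
 [118 116 117 115 115 115 140 125 124  87 132 124 134  87 110 108 114 115
  111]
 [116 113 114 116 151  96 103  97 100  81 102  99 104 103 144 116 113 113
  110]
 [116 118 115 115 108  83  84  94  97  84  99 102  87  85  94 109 113 109
  114]
 [113 116 113 115 117 115  85  78 186 183 186 112  79  84  84  79 113 108
  106]
 [112 115 117 115 117 114 114 177 177 180 173 179 115 112 113  80 111 110
  106]
 [111 114 113 116 112 116 183 178 178 178 177 178 182 112 109 111 113 111
  105]
 [107 114 118 113 113 111 180 173 180 181 172 177 177  79 113 109 108 111
  107]
 [105 116 113 113 116 108 179 174 173 177 171 173 173  76 113 110 113 110
  101]
 [109 116 114 112 111 113 172 171 167 173 169 171 172  83 109 110 106 109
   99]
 [104 113 111 113 111 111 161 167 171 173 168 170 169  83 109 115 110 113
  100]
 [100 114 113 109 105 110 113 148 169 171 170 156  79 106 110 111 111 110
   98]
 [ 98 112 111 112 109  88  86 114 109 113 110 112  84  91  80 110 108 112
  167]
 [ 97 111 111 111 104  98  95 110 108  82 1
[... 631 characters left out ...]
 76  78  71  78  75  24]
 [ 14  75  74  79  73  77 129 132 130 130 132 130  73  75  71  74  72  16]
 [ 21  75  76  68  75 116 129 131 130 131 130 130  75  75  74  77  78  18]
 [ 25  74  77  75  74  74 131 129 132 132 130 129  73  75  74  79  71  22]
 [ 26  79  75  72  70  76 132 133 131 131 131 131  74  73  69  73  72  22]
 [ 22  73  73  78  69  74  72 132 130 130 135  75  72  73  75  75 126  20]
 [ 24 150  74  77  77  73  76  74  73  78  74  74  73  76  77  73 241  21]
 [ 22 145  72  76  71  75  75  74  77  75  75  76  75  73  71 105 238  12]
 [128 148 148  74  73  75  74  75  74  76  73  73  76  74 121 238 238 112]
 [147 145 144 238  96  74  75  72  73  76  74  74  76 129 238 239 238 235]]
```

```bash
python3 - <<'E'
from h import *
im=cv2.imread('pics/w7.png');g=im.mean(2);c=cam('wrist');s=env.observe();t=np.array(s['tcp_pos'])
def cen(m,box):
    y0,y1,x0,x1=box;k,l,st_,ce=cv2.connectedComponentsWithStats(m[y0:y1,x0:x1].astype(np.uint8));i=1+st_[1:,4].argmax()
    print(st_[i]);return ce[i]+[x0,y0]
a=cen(g>138,(100,155,245,305));b=cen((g>110)&(g<160),(248,293,243,300))
F=ray('wrist',a,.058,c)[0];L=ray('wrist',b,t[2]+.0286,c)[0]
print(a,F,b,L,'tcp',t,'held off',L-t)
print('need tcp shift so label over F (units):',delta([*(t[:2]+F[:2]-L[:2]),t[2]],s))
# bracket/feeder yaw: rods symmetric; base plate edges: 
e=np.abs(np.diff(cv2.GaussianBlur(g,(0,0),1),axis=1))
for y in (60,80,128,150): print(y,[ (x,round(g[y,x])) for x in range(150,400) if e[y,x]>12 and e[y,x]==e[y,max(0,x-3):x+4].max()])
E
```

```text
[  11    9   39   40 1212]
[  12    4   42   37 1205]
[274.94636964 128.21122112] [0.4988006  0.06597222 0.058     ] [275.51037344 269.80165975] [0.55491512 0.08435434 0.21032792] tcp [0.55509034 0.08445529 0.18172792] held off [-0.00017522 -0.00010095  0.0286    ]
need tcp shift so label over F (units): [ 1.47615005e+00 -1.39489111e-02 -2.87421892e-04]
60 [(213, 204), (252, 150), (297, 117), (361, 198)]
80 [(206, 232), (226, 126), (324, 124), (350, 140)]
128 [(196, 223), (227, 152), (255, 112), (294, 181), (322, 98), (329, 151)]
150 [(190, 237), (228, 149), (321, 139)]
```

The wrist camera puts the follower at (.4988,.0660), agreeing with the top view, and the held dish is centred on the TCP. I'll move over the magazine and lower to just above the cage.

arm_command([
  {"x":0.49,"y":-0.01,"z":0,"yaw":0,"jaw":-0.2},
  {"x":0.49,"y":0,"z":0,"yaw":0,"jaw":-0.2},
  {"x":0.49,"y":0,"z":0,"yaw":0,"jaw":-0.2},
  {"x":0,"y":0,"z":0.8,"yaw":0,"jaw":-0.2},
  {"x":0,"y":0,"z":0.8,"yaw":0,"jaw":-0.2},
  {"x":0,"y":0,"z":0.7,"yaw":0,"jaw":-0.2},
  {"x":0,"y":0,"z":0,"yaw":0,"jaw":-0.2},
  {"x":0,"y":0,"z":0,"yaw":0,"jaw":-0.2},
  {"x":0,"y":0,"z":0,"yaw":0,"jaw":-0.2},
], squeeze=100)

```text
clock: 10.1
tcp_pos: [0.5005, 0.0657, 0.0914]
orientation: [-179.9, 0.1, -162.4]
contact_force: [-0.0, -0.5, -0.3]
width: 0.0448
grasp_force: 102.0
```

arm_command([
  {"x":0,"y":0,"z":0,"yaw":0,"jaw":-0.2},
])

```text
clock: 10.2
tcp_pos: [0.5007, 0.0656, 0.0913]
orientation: [-179.9, 0.1, -162.4]
contact_force: [-0.8, -0.0, -0.6]
width: 0.0447
grasp_force: 102.0
```

arm_command([
  {"x":0.042,"y":0.022,"z":0,"yaw":0,"jaw":-0.2},
  {"x":0,"y":0,"z":0.1,"yaw":0,"jaw":-0.2},
  {"x":0,"y":0,"z":0.15,"yaw":0,"jaw":-0.2},
  {"x":0,"y":0,"z":0.15,"yaw":0,"jaw":-0.2},
  {"x":0,"y":0,"z":0.15,"yaw":0,"jaw":-0.2},
  {"x":0,"y":0,"z":0.15,"yaw":0,"jaw":-0.2},
  {"x":0,"y":0,"z":0.1,"yaw":0,"jaw":-0.2},
  {"x":0,"y":0,"z":0,"yaw":0,"jaw":-0.2},
])

```text
clock: 11.0
tcp_pos: [0.4975, 0.0659, 0.0568]
orientation: [180.0, -0.0, -162.5]
contact_force: [0.1, -0.4, -0.9]
width: 0.0445
grasp_force: 102.2
```

arm_command([
  {"x":0,"y":0,"z":0.12,"yaw":0,"jaw":-0.2},
  {"x":0,"y":0,"z":0.12,"yaw":0,"jaw":-0.2},
  {"x":0,"y":0,"z":0.1,"yaw":0,"jaw":-0.2},
  {"x":0,"y":0,"z":0,"yaw":0,"jaw":-0.2},
])

```text
clock: 11.4
tcp_pos: [0.4984, 0.0658, 0.044]
orientation: [-180.0, 0.1, -162.5]
contact_force: [3.0, -0.4, 1.0]
width: 0.0448
grasp_force: 102.9
```

arm_command([
  {"x":0,"y":0,"z":0.1,"yaw":0,"jaw":-0.2},
  {"x":0,"y":0,"z":0.1,"yaw":0,"jaw":-0.2},
  {"x":0,"y":0,"z":0,"yaw":0,"jaw":-0.2},
])

```text
clock: 11.7
tcp_pos: [0.4984, 0.0658, 0.0362]
orientation: [-180.0, 0.1, -162.5]
contact_force: [3.4, 0.6, 2.0]
width: 0.0446
grasp_force: 102.9
```

arm_command([
  {"x":0,"y":0,"z":0.1,"yaw":0,"jaw":-0.2},
  {"x":0,"y":0,"z":0.1,"yaw":0,"jaw":-0.2},
  {"x":0,"y":0,"z":0,"yaw":0,"jaw":-0.2},
  {"x":0,"y":0,"z":0,"yaw":0,"jaw":-0.2},
])

```text
clock: 12.1
tcp_pos: [0.4984, 0.0658, 0.0285]
orientation: [-180.0, 0.1, -162.5]
contact_force: [1.8, 0.6, 6.6]
width: 0.0446
grasp_force: 103.1
```

```bash
python3 - <<'E'
from h import *
s=st();c=cam('wrist');im=snap('wrist','w8.png');g=im.mean(2).astype(int)
t=np.array(s['tcp_pos']);print(proj('wrist',[t+[0,0,.0286]],c))
print(g[225:315:5,225:330:6])
E
```

```text
{'clock': 12.1, 'tcp_pos': [0.4984, 0.0658, 0.0285], 'orientation': [-179.9667, 0.0833, -162.4571], 'width': 0.0446, 'contact_force': [1.8495, 0.6101, 6.6312], 'grasp_force': 103.0647}
[[275.53345826 270.25698794]]
[[ 96  88  85  74 118 126 130  86  94 104  92 122 126 120  78  87  94  84]
 [ 92  86  88 130 127 126 132  98 105  89 101 127 122 100 129  84  91  90]
 [ 88  82  81 132  98  97  99  96 103  72  88  87  91  96 100  85  89  87]
 [ 86  87  88  72  77 104 100  85  77  74  71  74  77  78  71  90  91  87]
 [106  84 100 104  95 103 105  74  76  71  71  77  75  75  75  76  89  90]
 [102  95  75  75  74  77  75  74  70  74  72  77  73  74  74  73  89  95]
 [ 97  95  77  74  74  74  72 132 128 131 136  73  75  73  73  73  87  89]
 [ 90  72  71  77  76  72 129 130 131 129 129 131  77  71  72  74  78  90]
 [ 21  76  76  76  75  83 133 130 130 132 131 131  74  75  74  76  76  29]
 [ 27  75  77  78  77 116 135 130 127 129 131 130  69  74  74  70  73  24]
 [ 26  75  72  69  71  72 133 131 133 133 131 132  72  74  75  73  75  20]
 [ 20  73  76  72  77  74 129 131 129 131 134 134  77  77  73  73  75  18]
 [ 26  75  76  72  74  74  74 132 129 131 135  73  75  75  72  74  74  22]
 [ 25 106  75  77  73  73  74  75  77  75  75  73  72  75  76  76  70  22]
 [ 19 102  74  74  75  69  72  72  73  76  79  74  74  75  77  76 162  24]
 [ 24 102  90  73  76  70  72  76  76  74  76  79  78  73  81  87 163  19]
 [ 90  93  89  84  79  73  74  76  72  73  69  72  75 103  88  88 108  70]
 [105  93  86  85 102  93  86  75  74  74  76  90  95 157  86  85  79 151]]
```

arm_command([
  {"x":0,"y":0,"z":0.08,"yaw":0,"jaw":-0.2},
  {"x":0,"y":0,"z":0,"yaw":0,"jaw":-0.2},
])

```text
clock: 12.35
tcp_pos: [0.4984, 0.0658, 0.0252]
orientation: [-180.0, 0.1, -162.5]
contact_force: [1.6, 0.3, 6.4]
width: 0.045
grasp_force: 103.1
```

arm_command([
  {"x":0,"y":0,"z":0.08,"yaw":0,"jaw":-0.2},
  {"x":0,"y":0,"z":0,"yaw":0,"jaw":-0.2},
])

```text
clock: 12.55
tcp_pos: [0.4983, 0.0658, 0.022]
orientation: [-180.0, 0.1, -162.5]
contact_force: [0.3, 0.4, 7.1]
width: 0.0446
grasp_force: 103.1
```

arm_command([
  {"x":0,"y":0,"z":0.08,"yaw":0,"jaw":-0.2},
  {"x":0,"y":0,"z":0,"yaw":0,"jaw":-0.2},
])

```text
clock: 12.75
tcp_pos: [0.4984, 0.0658, 0.0188]
orientation: [-180.0, 0.1, -162.5]
contact_force: [0.4, -0.1, 8.4]
width: 0.0445
grasp_force: 103.1
```

arm_command([
  {"x":0,"y":0,"z":-0.12,"yaw":0,"jaw":-0.2},
  {"x":0,"y":0,"z":-0.12,"yaw":0,"jaw":-0.2},
  {"x":0,"y":0,"z":-0.04,"yaw":0,"jaw":-0.2},
  {"x":0,"y":0,"z":0,"yaw":0,"jaw":-0.2},
])

```text
clock: 13.15
tcp_pos: [0.4982, 0.0658, 0.0297]
orientation: [-180.0, 0.1, -162.5]
contact_force: [2.9, -0.1, 3.0]
width: 0.0447
grasp_force: 103.5
```

arm_command([
  {"x":0,"y":0,"z":0,"yaw":0,"jaw":0.4},
  {"x":0,"y":0,"z":0,"yaw":0,"jaw":0.4},
  {"x":0,"y":0,"z":0,"yaw":0,"jaw":0.4},
  {"x":0,"y":0,"z":0,"yaw":0,"jaw":0.4},
  {"x":0,"y":0,"z":-0.8,"yaw":0,"jaw":0.4},
  {"x":0,"y":0,"z":-0.8,"yaw":0,"jaw":0.4},
  {"x":0,"y":0,"z":-0.8,"yaw":0,"jaw":0.4},
  {"x":0,"y":0,"z":-0.8,"yaw":0,"jaw":0.4},
  {"x":0,"y":0,"z":-0.8,"yaw":0,"jaw":0.4},
  {"x":0,"y":0,"z":0,"yaw":0,"jaw":0.4},
  {"x":0,"y":0,"z":0,"yaw":0,"jaw":0.4},
])

```text
clock: 14.25
tcp_pos: [0.4981, 0.0658, 0.1899]
orientation: [-180.0, 0.1, -162.5]
contact_force: [-0.7, -0.1, -0.3]
width: 0.0601
grasp_force: 0.0
```

```bash
python3 - <<'E'
from h import *
s=st();c=cam('wrist');im=snap('wrist','w9.png');g=im.mean(2).astype(int)
u,v=proj('wrist',[[.4988,.066,.058]],c)[0].astype(int);print(u,v)
print(g[v-40:v+45:5,u-45:u+48:5])
ang=np.linspace(0,6.28,9)
for z in(.058,.066,.081):print(z,proj('wrist',[[.4988+.024*np.cos(a),.066+.024*np.sin(a),z] for a in np.radians([17.5,107.5,197.5,287.5])],c).round().tolist(),proj('wrist',[[.4988,.066,z]],c).round(1).tolist())
E
```

```text
{'clock': 14.25, 'tcp_pos': [0.4981, 0.0658, 0.1899], 'orientation': [-179.9742, 0.0662, -162.4554], 'width': 0.0601, 'contact_force': [-0.7106, -0.1242, -0.3414], 'grasp_force': 0.0}
275 190
[[133 115 113 117 111 113 110  69  65  71  68  73  83 112 108 113 110 111
   92]
 [149 113 111 112 112 110 113  65  64  68  73  67  81 113 107 109 109 112
   90]
 [152 113 113 112 117  94 138  93  94  74  81  89 138  88 106 108 109 105
  116]
 [151 112 113 114 112  89  97 127 131  83 121 127 117  93  81  94 108 111
  148]
 [147 112 110 112 104  98  87  99  97 110 103 106  71 109  97  78 108 104
  173]
 [151 113 113 114  98  89 101 111 106 110 110 110 109  97 105 111 112 193
  215]
 [144 109 115 111 110 108 109 107 107 161  99 108 106 105  77 110 165 192
  234]
 [145 113 111 108 110 106 107 106 179 179 179 100 104 103  80 106 176 157
  223]
 [148 112 110 110 110 106 108  99 179 177 179 163 103 103  81 163 162 160
  225]
 [146 111 110 107 109 104 107 106 182 177 178 102 103 102  72 164 159 163
  220]
 [147 111 107 109 109  86 106 106  77  76  69  71  73  72 162 161 163 163
  218]
 [144 109 109 110 111  89  77  75  71  72  77  76  75  88 158 159 157 158
  216]
 [146 107 108 105 109  90  90  94  81  75  81  94  82  85 159 154 159 160
  217]
 [148 105 107 105 107  88  93  93  91  75  96  85 165  84 161 159 158 155
  218]
 [145 103 108 106 105  94 107  92  92  79  96  94  94  87  82 160 155 160
  213]
 [146 106 104 106 109  97 105  91  65  48  57  42  82  83 144 157 159 159
  218]
 [146  99  76  72  71  75  71  68  73  61  52  52  69  72  81  81  77 155
  213]]
0.058 [[276.0, 214.0], [300.0, 191.0], [276.0, 166.0], [251.0, 191.0]] [[275.6, 190.7]]
0.066 [[276.0, 217.0], [301.0, 193.0], [276.0, 168.0], [250.0, 193.0]] [[275.6, 192.6]]
0.081 [[276.0, 222.0], [302.0, 197.0], [276.0, 170.0], [249.0, 197.0]] [[275.6, 196.7]]
```

Dish one's label at (275,189) matches the caught level (z 0.058), and the force dropped as the catches took the load. Next is dish B.

arm_command([
  {"x":0.3,"y":-0.9,"z":0,"yaw":0,"jaw":0.45},
  {"x":0.3,"y":-0.9,"z":0,"yaw":0,"jaw":0.45},
  {"x":0.3,"y":-0.9,"z":0,"yaw":0,"jaw":0.45},
  {"x":0.3,"y":-0.9,"z":0,"yaw":0,"jaw":0.45},
  {"x":0.3,"y":-0.9,"z":0,"yaw":0,"jaw":0.45},
  {"x":0.3,"y":-0.9,"z":0,"yaw":0,"jaw":0.45},
  {"x":0.3,"y":-0.9,"z":0,"yaw":0,"jaw":0.45},
  {"x":0.3,"y":-0.9,"z":0,"yaw":0,"jaw":0.45},
  {"x":0.3,"y":-0.9,"z":0,"yaw":0,"jaw":0.45},
  {"x":0.3,"y":-0.9,"z":0,"yaw":0,"jaw":0.45},
  {"x":0,"y":0,"z":0.8,"yaw":0,"jaw":0.45},
  {"x":0,"y":0,"z":0.8,"yaw":0,"jaw":0.45},
  {"x":0,"y":0,"z":0.8,"yaw":0,"jaw":0.45},
  {"x":0,"y":0,"z":0,"yaw":0,"jaw":0.45},
  {"x":0,"y":0,"z":0,"yaw":0,"jaw":0.45},
  {"x":0,"y":0,"z":0,"yaw":0,"jaw":0.45},
])

```text
clock: 15.9
tcp_pos: [0.4924, -0.314, 0.0951]
orientation: [-179.9, 0.1, -162.4]
contact_force: [0.4, 0.8, 0.9]
width: 0.0617
grasp_force: 0.0
```

```bash
python3 - <<'E'
from h import *
s=st();c=cam('wrist');im=snap('wrist','w10.png');g=im.mean(2).astype(int)
r=fitdish(im,c,(.492,-.3134));print(r,'shift',delta([r[1],r[2],-.0145],s))
u,v=proj('wrist',[[r[1],r[2],.015]],c)[0].astype(int);print(u,v)
print(g[v-36:v+40:6,u-42:u+44:6])
E
```

```text
{'clock': 15.9, 'tcp_pos': [0.4924, -0.314, 0.0951], 'orientation': [-179.9072, 0.0529, -162.4486], 'width': 0.0617, 'contact_force': [0.3828, 0.8079, 0.9258], 'grasp_force': 0.0}
(np.float32(-45.493687), 0.4905, -0.3159) shift [ 0.06095217 -0.02602846  2.73922969]
274 201
[[233 233 234 233 233 233 232 232 232 233 231 233 231 234 234]
 [232 230 232 232 231 232 234 237 236 232 233 233 233 233 234]
 [233 233 233 233 235  67 184 182 180 103 238 234 233 234 233]
 [231 234 234 236 176 177 177 177 176 179 178 212 233 235 232]
 [232 234 233 146 176 177 173 173 176 174 172 174 233 233 232]
 [233 232 234 171 170 172 251 252 254 173 175 171 214 210 209]
 [232 232 240 167 170 169 252 252 252 232 170 147 215 208 162]
 [234 234 213 166 139 156 252 245 246 229 141 142 137 107 105]
 [233 207 212 141 140 137 208 237 243 141 141 144 108 109 104]
 [193 209 208 214 139 136 140 141 138 139  66  79 108 106 103]
 [141 108 108  98 197 138 143 141 144  71  80 101 106 103 107]
 [140 141 105 105 104 107 105  99 107 105 103 107 104 108 108]
 [140 140 106 108 105 139 142 104 106 109 108 108 105 105 107]]
```

```bash
python3 - <<'E'
from h import *
s=env.observe();c=cam('wrist');g=cv2.imread('pics/w10.png').mean(2)
m=np.zeros_like(g);m[190:221,260:292]=g[190:221,260:292]>195
k,l,st_,ce=cv2.connectedComponentsWithStats(m.astype(np.uint8))
for i in range(1,k):
  if st_[i][4]>40:
    p=ray('wrist',ce[i],.015,c)[0];print(st_[i],ce[i],p,delta([p[0],p[1],-.0145],s))
E
```

```text
[263 192  24  24 443] [274.56433409 203.59593679] [ 0.49206376 -0.31549538  0.015     ] [ 0.02561172 -0.019848    2.74677275]
```

arm_command([
  {"x":0.026,"y":-0.02,"z":0.8,"yaw":0,"jaw":0.45},
  {"x":0,"y":0,"z":0.8,"yaw":0,"jaw":0.45},
  {"x":0,"y":0,"z":0.6,"yaw":0,"jaw":0.45},
  {"x":0,"y":0,"z":0.3,"yaw":0,"jaw":0.45},
  {"x":0,"y":0,"z":0.2,"yaw":0,"jaw":0.4},
  {"x":0,"y":0,"z":0,"yaw":0,"jaw":0.35},
  {"x":0,"y":0,"z":0,"yaw":0,"jaw":0.35},
  {"x":0,"y":0,"z":0,"yaw":0,"jaw":0.35},
])

```text
clock: 16.75
tcp_pos: [0.4918, -0.3154, -0.0131]
orientation: [-179.9, 0.1, -162.5]
contact_force: [-0.3, -0.8, -0.4]
width: 0.0578
grasp_force: 0.0
```

arm_command([
  {"x":0,"y":0,"z":0,"yaw":0,"jaw":0.15},
  {"x":0,"y":0,"z":0,"yaw":0,"jaw":-0.2},
  {"x":0,"y":0,"z":0,"yaw":0,"jaw":-0.2},
  {"x":0,"y":0,"z":0,"yaw":0,"jaw":-0.2},
], squeeze=100)

```text
clock: 17.15
tcp_pos: [0.4917, -0.3153, -0.0129]
orientation: [-179.9, 0.1, -162.4]
contact_force: [-2.3, 2.6, 9.7]
width: 0.0445
grasp_force: 101.5
```

arm_command([
  {"x":0,"y":0,"z":-0.3,"yaw":0,"jaw":-0.2},
  {"x":0,"y":0,"z":-0.8,"yaw":0,"jaw":-0.2},
  {"x":0,"y":0,"z":-0.8,"yaw":0,"jaw":-0.2},
  {"x":0,"y":0,"z":-0.8,"yaw":0,"jaw":-0.2},
  {"x":0,"y":0,"z":-0.8,"yaw":0,"jaw":-0.2},
  {"x":0,"y":0,"z":-0.8,"yaw":0,"jaw":-0.2},
  {"x":0,"y":0,"z":-0.5,"yaw":0,"jaw":-0.2},
  {"x":-0.304,"y":0.904,"z":0,"yaw":0,"jaw":-0.2},
  {"x":-0.304,"y":0.904,"z":0,"yaw":0,"jaw":-0.2},
  {"x":-0.304,"y":0.904,"z":0,"yaw":0,"jaw":-0.2},
  {"x":-0.304,"y":0.904,"z":0,"yaw":0,"jaw":-0.2},
  {"x":-0.304,"y":0.904,"z":0,"yaw":0,"jaw":-0.2},
  {"x":-0.304,"y":0.904,"z":0,"yaw":0,"jaw":-0.2},
  {"x":-0.304,"y":0.904,"z":0,"yaw":0,"jaw":-0.2},
  {"x":-0.304,"y":0.904,"z":0,"yaw":0,"jaw":-0.2},
  {"x":-0.304,"y":0.904,"z":0,"yaw":0,"jaw":-0.2},
  {"x":-0.304,"y":0.904,"z":0,"yaw":0,"jaw":-0.2},
  {"x":0,"y":0,"z":0,"yaw":0,"jaw":-0.2},
  {"x":0,"y":0,"z":0,"yaw":0,"jaw":-0.2},
  {"x":0,"y":0,"z":0,"yaw":0,"jaw":-0.2},
])

```text
clock: 19.15
tcp_pos: [0.4981, 0.0662, 0.1778]
orientation: [-180.0, 0.0, -162.5]
contact_force: [-0.3, 0.0, -0.8]
width: 0.0444
grasp_force: 102.0
```

```bash
python3 - <<'E'
from h import *
s=st();c=cam('wrist');im=snap('wrist','w11.png');g=im.mean(2)
t=np.array(s['tcp_pos'])
for lo in (110,):
  m=np.zeros_like(g);m[246:296,240:305]=((g>lo)&(g<200))[246:296,240:305]
  k,l,st_,ce=cv2.connectedComponentsWithStats(m.astype(np.uint8));i=1+st_[1:,4].argmax()
  L=ray('wrist',ce[i],t[2]+.028,c)[0];print(st_[i],ce[i],L-t,'shift',delta([*(t[:2]+np.array([.4988,.066])-L[:2]),t[2]],s))
E
```

```text
{'clock': 19.15, 'tcp_pos': [0.4981, 0.0662, 0.1778], 'orientation': [-179.9779, 0.0251, -162.4825], 'width': 0.0444, 'contact_force': [-0.2733, 0.0196, -0.8004], 'grasp_force': 102.0282}
[ 255  252   41   37 1184] [275.46030405 270.27956081] [3.47894994e-04 7.23193217e-05 2.80000000e-02] shift [-7.17588615e-03 -8.82917133e-03  6.55841010e-06]
```

arm_command([
  {"x":0,"y":0,"z":0.8,"yaw":0,"jaw":-0.2},
  {"x":0,"y":0,"z":0.8,"yaw":0,"jaw":-0.2},
  {"x":0,"y":0,"z":0.5,"yaw":0,"jaw":-0.2},
  {"x":0,"y":0,"z":0,"yaw":0,"jaw":-0.2},
  {"x":0,"y":0,"z":0.15,"yaw":0,"jaw":-0.2},
  {"x":0,"y":0,"z":0.15,"yaw":0,"jaw":-0.2},
  {"x":0,"y":0,"z":0.15,"yaw":0,"jaw":-0.2},
  {"x":0,"y":0,"z":0.15,"yaw":0,"jaw":-0.2},
  {"x":0,"y":0,"z":0.15,"yaw":0,"jaw":-0.2},
  {"x":0,"y":0,"z":0.15,"yaw":0,"jaw":-0.2},
  {"x":0,"y":0,"z":0,"yaw":0,"jaw":-0.2},
], squeeze=120)

```text
clock: 20.3
tcp_pos: [0.4975, 0.0669, 0.0565]
orientation: [180.0, -0.0, -162.5]
contact_force: [-0.2, 0.0, -1.1]
width: 0.0439
grasp_force: 122.9
```

arm_command([
  {"x":0,"y":0,"z":0.1,"yaw":0,"jaw":-0.2},
  {"x":0,"y":0,"z":0.1,"yaw":0,"jaw":-0.2},
  {"x":0,"y":0,"z":0.1,"yaw":0,"jaw":-0.2},
  {"x":0,"y":0,"z":0,"yaw":0,"jaw":-0.2},
])

```text
clock: 20.7
tcp_pos: [0.4999, 0.0665, 0.0469]
orientation: [-179.9, 0.2, -162.5]
contact_force: [2.8, -1.2, 5.0]
width: 0.044
grasp_force: 124.1
```

arm_command([
  {"x":0,"y":0,"z":0.12,"yaw":0,"jaw":-0.2},
  {"x":0,"y":0,"z":0.12,"yaw":0,"jaw":-0.2},
  {"x":0,"y":0,"z":0.12,"yaw":0,"jaw":-0.2},
  {"x":0,"y":0,"z":0,"yaw":0,"jaw":-0.2},
])

```text
clock: 21.1
tcp_pos: [0.5001, 0.0665, 0.0325]
orientation: [-179.9, 0.2, -162.5]
contact_force: [4.5, -0.4, 5.1]
width: 0.0442
grasp_force: 124.1
```

arm_command([
  {"x":0,"y":0,"z":0.1,"yaw":0,"jaw":-0.2},
  {"x":0,"y":0,"z":0.05,"yaw":0,"jaw":-0.2},
  {"x":0,"y":0,"z":0,"yaw":0,"jaw":-0.2},
])

```text
clock: 21.4
tcp_pos: [0.5002, 0.0666, 0.0267]
orientation: [-179.9, 0.2, -162.5]
contact_force: [1.8, -0.4, 8.4]
width: 0.0439
grasp_force: 124.4
```

arm_command([
  {"x":0,"y":0,"z":0.06,"yaw":0,"jaw":-0.2},
  {"x":0,"y":0,"z":0,"yaw":0,"jaw":-0.2},
])

```text
clock: 21.6
tcp_pos: [0.5002, 0.0666, 0.0244]
orientation: [-179.9, 0.2, -162.5]
contact_force: [2.2, 0.5, 9.6]
width: 0.0439
grasp_force: 124.4
```

arm_command([
  {"x":0,"y":0,"z":-0.08,"yaw":0,"jaw":-0.2},
  {"x":0,"y":0,"z":-0.05,"yaw":0,"jaw":-0.2},
  {"x":0,"y":0,"z":0,"yaw":0,"jaw":-0.2},
])

```text
clock: 21.9
tcp_pos: [0.5001, 0.0666, 0.0299]
orientation: [-179.9, 0.2, -162.5]
contact_force: [2.5, 0.2, 9.7]
width: 0.044
grasp_force: 124.4
```

arm_command([
  {"x":0,"y":0,"z":-0.03,"yaw":0,"jaw":-0.2},
  {"x":0,"y":0,"z":0,"yaw":0,"jaw":-0.2},
])

```text
clock: 22.1
tcp_pos: [0.5001, 0.0666, 0.0304]
orientation: [-179.9, 0.2, -162.5]
contact_force: [6.0, 0.4, 3.1]
width: 0.0439
grasp_force: 124.0
```

The force fell to 3 N while the TCP stayed at 0.0304, so the catches hold dish two. I'll release, rise and check.

arm_command([
  {"x":0,"y":0,"z":0,"yaw":0,"jaw":0.4},
  {"x":0,"y":0,"z":0,"yaw":0,"jaw":0.4},
  {"x":0,"y":0,"z":0,"yaw":0,"jaw":0.4},
  {"x":0,"y":0,"z":0,"yaw":0,"jaw":0.4},
  {"x":0,"y":0,"z":-0.8,"yaw":0,"jaw":0.4},
  {"x":0,"y":0,"z":-0.8,"yaw":0,"jaw":0.4},
  {"x":0,"y":0,"z":-0.8,"yaw":0,"jaw":0.4},
  {"x":0,"y":0,"z":-0.8,"yaw":0,"jaw":0.4},
  {"x":0,"y":0,"z":-0.8,"yaw":0,"jaw":0.4},
  {"x":0,"y":0,"z":0,"yaw":0,"jaw":0.4},
  {"x":0,"y":0,"z":0,"yaw":0,"jaw":0.4},
])

```text
clock: 23.2
tcp_pos: [0.4984, 0.0668, 0.1895]
orientation: [-180.0, 0.1, -162.5]
contact_force: [-0.3, -0.1, -0.5]
width: 0.0596
grasp_force: 0.0
```

```bash
python3 - <<'E'
from h import *
s=st();c=cam('wrist');im=snap('wrist','w12.png');g=im.mean(2).astype(int);g0=cv2.imread('pics/w9.png').mean(2).astype(int)
u,v=proj('wrist',[[.4988,.066,.058]],c)[0].astype(int);print(u,v)
print(g[v-30:v+35:5,u-35:u+38:5])
for G in(g,g0):
  m=np.zeros_like(G);m[v-18:v+25,u-20:u+22]=(G>145)[v-18:v+25,u-20:u+22]
  k,l,st_,ce=cv2.connectedComponentsWithStats(m.astype(np.uint8));i=1+st_[1:,4].argmax();print(st_[i],ce[i])
print([proj('wrist',[[.4988,.066,z]],c)[0].round(1).tolist() for z in(.058,.073)])
E
```

```text
{'clock': 23.2, 'tcp_pos': [0.4984, 0.0668, 0.1895], 'orientation': [-179.9736, 0.0696, -162.4552], 'width': 0.0596, 'contact_force': [-0.3424, -0.0917, -0.5379], 'grasp_force': 0.0}
274 190
[[117 115 112  96 126 119 121  75  88 118 135  87 111 108 111]
 [114 110 111  86  86 123 123  77 110 125 125  93  84  92 107]
 [116 115  99  99  74  96  99 109 103  97  74 105 100  77 110]
 [116 112 105  86 106 111 110 110 105 105 106 100  94 108 106]
 [114 113 109  89 105 105 110 103 106 105 101 105  82 108  99]
 [114 112 112 106 105 107 174 179 182 103 106 107  73 110 174]
 [109 110 111 107 106 101 180 178 177 188 102 103  70 141 160]
 [110 109 109 103 104 104 181 180 178 142 101 103  66 164 157]
 [109 105 107  85 105 104  89 134 118  76  76  77 168 160 162]
 [107 113 105  89  76  73  73  74  78  72  74  71 158 157 162]
 [110 108 103  89  90  99  84  73  80  91  75  88 158 160 160]
 [106 106 110  88  97  94  92  77  96  94 168  89 150 158 156]
 [108 104 106  92 107  98  92  78  97  91  99  90  87 155 159]]
[266 183  19  17 258] [274.95736434 190.85271318]
[266 180  20  19 290] [275.48275862 189.34137931]
[[274.8, 190.2], [274.7, 193.9]]
```

Dish two sits at the same caught height, label at (275,191). Next I'll turn the tool and move over the knob.

arm_command([
  {"x":0,"y":0,"z":0,"yaw":-0.98,"jaw":0.4},
  {"x":0,"y":0,"z":0,"yaw":-0.98,"jaw":0.4},
  {"x":0,"y":0,"z":0,"yaw":-0.98,"jaw":0.4},
  {"x":0,"y":0,"z":0,"yaw":-0.98,"jaw":0.4},
  {"x":0,"y":0,"z":0,"yaw":-0.98,"jaw":0.4},
  {"x":0,"y":0,"z":0,"yaw":-0.98,"jaw":0.4},
  {"x":0,"y":0,"z":0,"yaw":-0.98,"jaw":0.4},
  {"x":0,"y":0,"z":0,"yaw":-0.98,"jaw":0.4},
  {"x":0,"y":0,"z":0,"yaw":-0.98,"jaw":0.4},
  {"x":0,"y":0,"z":0,"yaw":-0.98,"jaw":0.4},
  {"x":0,"y":0,"z":0,"yaw":-0.98,"jaw":0.4},
  {"x":0,"y":0,"z":0,"yaw":-0.98,"jaw":0.4},
  {"x":0,"y":0,"z":0,"yaw":-0.98,"jaw":0.4},
  {"x":0,"y":0,"z":0,"yaw":-0.62,"jaw":0.4},
  {"x":0.665,"y":-0.425,"z":0,"yaw":0,"jaw":0.4},
  {"x":0.665,"y":-0.425,"z":0,"yaw":0,"jaw":0.4},
  {"x":0.665,"y":-0.425,"z":0,"yaw":0,"jaw":0.4},
  {"x":0.665,"y":-0.425,"z":0,"yaw":0,"jaw":0.4},
  {"x":0,"y":0,"z":0,"yaw":0,"jaw":0.4},
  {"x":0,"y":0,"z":0,"yaw":0,"jaw":0.4},
])

```text
clock: 25.25
tcp_pos: [0.6191, 0.034, 0.1867]
orientation: [179.9, 0.2, -47.7]
contact_force: [-0.4, 0.6, 0.8]
width: 0.0595
grasp_force: 0.0
```

```bash
python3 - <<'E'
from h import *
s=st();c=cam('wrist');im=snap('wrist','w13.png');print(s['q'])
print('knob top',proj('wrist',[[.6205,.0336,.128],[.6205,.0336,.1]],c).round(1),delta([.6205,.0336,.1],s))
E
```

```text
{'clock': 25.25, 'tcp_pos': [0.6191, 0.034, 0.1867], 'orientation': [179.8697, 0.1709, -47.6519], 'width': 0.0595, 'contact_force': [-0.4402, 0.5933, 0.789], 'grasp_force': 0.0}
[-8.92670793e+00  9.51625294e+00  5.98100653e+00  8.66795659e+01
  5.27008875e-03 -1.41274965e+02]
knob top [[273.1 209.5]
 [273.3 199.5]] [ 0.03784552 -0.02520826  2.16816113]
```

View pics/w13.png

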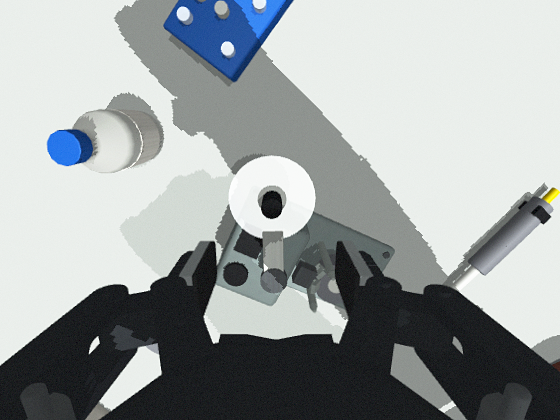

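The knob top at (272,211) and pivot at (273,280) match the prediction. I'll lower the fingers around the knob.

arm_command([
  {"x":0.03,"y":-0.025,"z":0,"yaw":0,"jaw":0.2},
  {"x":0,"y":0,"z":0.6,"yaw":0,"jaw":0.0},
  {"x":0,"y":0,"z":0.6,"yaw":0,"jaw":-0.2},
  {"x":0,"y":0,"z":0.5,"yaw":0,"jaw":-0.2},
  {"x":0,"y":0,"z":0.3,"yaw":0,"jaw":-0.2},
  {"x":0,"y":0,"z":0.2,"yaw":0,"jaw":-0.2},
  {"x":0,"y":0,"z":0,"yaw":0,"jaw":-0.2},
  {"x":0,"y":0,"z":0,"yaw":0,"jaw":-0.2},
])

```text
clock: 26.1
tcp_pos: [0.6219, 0.0338, 0.102]
orientation: [-180.0, -0.1, -47.6]
contact_force: [-0.5, 0.4, 0.1]
width: 0.0341
grasp_force: 0.0
```

arm_command([
  {"x":0,"y":0,"z":0.12,"yaw":0,"jaw":-0.2},
  {"x":-0.02,"y":0.275,"z":0,"yaw":0.98,"jaw":-0.2},
  {"x":-0.02,"y":0.275,"z":0,"yaw":0.98,"jaw":-0.2},
  {"x":-0.02,"y":0.275,"z":0,"yaw":0.98,"jaw":-0.2},
  {"x":-0.02,"y":0.275,"z":0,"yaw":0.98,"jaw":-0.2},
  {"x":0,"y":0,"z":0,"yaw":0,"jaw":-0.2},
])

```text
clock: 26.7
tcp_pos: [0.5818, 0.0148, 0.0967]
orientation: [-180.0, -0.0, -81.5]
contact_force: [-0.9, -1.0, -1.2]
width: 0.0341
grasp_force: 0.0
```

```bash
python3 - <<'E'
from h import *
s=st();c=cam('wrist');P=np.array([.5705,.0886])
d=np.array(s['tcp_pos'])[:2]-P;print('tcp about pivot',np.linalg.norm(d),np.degrees(np.arctan2(d[1],d[0])))
im=snap('wrist','w14.png');t=np.array(s['tcp_pos']);u,v=proj('wrist',[[*t[:2],.128]],c)[0].astype(int);print(u,v)
print(im[v-24:v+25:6,u-48:u+50:6].mean(2).astype(int))
E
```

```text
{'clock': 26.7, 'tcp_pos': [0.5818, 0.0148, 0.0967], 'orientation': [-179.9683, -0.0096, -81.4692], 'width': 0.0341, 'contact_force': [-0.898, -0.976, -1.2452], 'grasp_force': 0.0}
tcp about pivot 0.07467025464128425 -81.27322908686278
273 271
[[ 94  94  31 119  14  19  26  26  19 120 240 238 240 240 140  17 107]
 [ 94 100  27 117  13  18  18  18  18 120 239 238 241 244  71  27 105]
 [ 97  45  17 161  19  32  25  24  17 168 238 240 241 243  30  28 110]
 [ 95  30  22  15  16  15  13  23  15 239 239 238 240 243   7  24  27]
 [107  27  28  20  26  18  21  21  17 238 240 238 240 243   3  14  29]
 [108  31  17  58  18  24  11  17  16 239 238 238 240 240 133  23  34]
 [ 28  31  22 241   1  13  16  20 239 239 238 238 237 248 253  26  33]
 [ 29  35  23 248 238 241 247 244 243 245 238 239 236 249 152  22  24]
 [ 26  22  11 246 239 119 116 119 117 118 239 238 149 154 152  19  33]]
```

arm_command([
  {"x":-0.02,"y":0.275,"z":0,"yaw":0.98,"jaw":-0.2},
  {"x":-0.02,"y":0.275,"z":0,"yaw":0.98,"jaw":-0.2},
  {"x":-0.02,"y":0.275,"z":0,"yaw":0.98,"jaw":-0.2},
  {"x":-0.02,"y":0.275,"z":0,"yaw":0.98,"jaw":-0.2},
  {"x":-0.02,"y":0.275,"z":0,"yaw":0.98,"jaw":-0.2},
  {"x":-0.02,"y":0.275,"z":0,"yaw":0.98,"jaw":-0.2},
  {"x":-0.02,"y":0.275,"z":0,"yaw":0.98,"jaw":-0.2},
  {"x":-0.02,"y":0.275,"z":0,"yaw":0.98,"jaw":-0.2},
  {"x":-0.02,"y":0.275,"z":0,"yaw":0.98,"jaw":-0.2},
  {"x":0,"y":0,"z":0,"yaw":0,"jaw":-0.2},
  {"x":0,"y":0,"z":0,"yaw":0,"jaw":-0.2},
])

```text
clock: 27.85
tcp_pos: [0.5023, 0.06, 0.0965]
orientation: [-180.0, 0.0, -156.7]
contact_force: [1.4, -0.4, -0.9]
width: 0.0342
grasp_force: 0.0
```

arm_command([
  {"x":-0.005,"y":0.14,"z":0,"yaw":0.5,"jaw":-0.2},
  {"x":-0.005,"y":0.14,"z":0,"yaw":0.5,"jaw":-0.2},
  {"x":0,"y":0.05,"z":0,"yaw":0,"jaw":-0.2},
  {"x":0,"y":0,"z":0,"yaw":0,"jaw":-0.2},
])

```text
clock: 28.25
tcp_pos: [0.4978, 0.0724, 0.0962]
orientation: [180.0, 0.0, -165.4]
contact_force: [-0.5, -0.6, 0.5]
width: 0.0343
grasp_force: 0.0
```

arm_command([
  {"x":0,"y":0.05,"z":0,"yaw":0,"jaw":-0.2},
  {"x":0,"y":0.03,"z":0,"yaw":0,"jaw":-0.2},
  {"x":0,"y":0,"z":0,"yaw":0,"jaw":-0.2},
])

```text
clock: 28.55
tcp_pos: [0.4969, 0.0751, 0.0962]
orientation: [-179.9, -0.0, -165.7]
contact_force: [0.5, -4.4, 0.1]
width: 0.0341
grasp_force: 2.0
```

The fingers press against the stop at about 4.4 N. I'll back off, rise and check the cover.

arm_command([
  {"x":0,"y":-0.18,"z":0,"yaw":0,"jaw":-0.2},
  {"x":0,"y":0,"z":0,"yaw":0,"jaw":-0.2},
  {"x":0,"y":0,"z":-0.5,"yaw":0,"jaw":-0.2},
  {"x":0,"y":0,"z":-0.8,"yaw":0,"jaw":-0.2},
  {"x":0,"y":0,"z":-0.8,"yaw":0,"jaw":-0.2},
  {"x":0,"y":0,"z":-0.5,"yaw":0,"jaw":-0.2},
  {"x":0,"y":0,"z":0,"yaw":0,"jaw":-0.2},
])

```text
clock: 29.25
tcp_pos: [0.5001, 0.0685, 0.2035]
orientation: [-179.9, 0.3, -165.7]
contact_force: [0.6, -0.6, 0.5]
width: 0.0343
grasp_force: 0.0
```

```bash
python3 - <<'E'
from h import *
s=st();c=cam('wrist');im=snap('wrist','w15.png');g=im.mean(2)
u,v=proj('wrist',[[.4988,.066,.128]],c)[0].astype(int);print(u,v)
print(g[v-40:v+41:5,u-45:u+48:5].astype(int))
m=np.zeros(g.shape,np.uint8);m[v-30:v+31,u-30:u+31]=(g<55)[v-30:v+31,u-30:u+31]
k,l,st_,ce=cv2.connectedComponentsWithStats(m)
for i in range(1,k):
  if st_[i][4]>40:print(st_[i],ce[i],ray('wrist',ce[i],.116,c))
E
```

```text
{'clock': 29.25, 'tcp_pos': [0.5001, 0.0685, 0.2035], 'orientation': [-179.9273, 0.2763, -165.7121], 'width': 0.0343, 'contact_force': [0.6287, -0.6143, 0.4989], 'grasp_force': 0.0}
273 203
[[146 110 112 109 222 241 242 242 242 240 240 242 240 242 228  78  79 101
  237]
 [146 106 114 234 241 242 239 240 240 238 237 240 239 241 239 235  78 175
  238]
 [143 102  96 244 243 239 239 240 238 239 239 239 239 237 240 239 129 162
  225]
 [142  95 245 244 244 240 238 239 240 246 244 238 240 238 239 240 248 155
  211]
 [142  88 242 242 243 238 237 239 222 165 207 242 237 238 238 249 248 151
  216]
 [143 159 243 243 243 238 238 149 124   9 122 157 236 238 238 247 247 255
  216]
 [144 229 243 242 241 236 237 157  11  12  28 116 240 237 245 247 247 251
  216]
 [145 218 241 242 241 242 237 162  30  33  33 103 239 239 247 247 247 253
  217]
 [141 136 241 242 241 240 237  91  24  24  30  58 237 239 246 247 247 214
  218]
 [143 140 242 241 240 238 238 245  11  25  20 246 235 238 243 246 246 154
  220]
 [143 144 220 240 240 237 238 239 237  51 219 239 237 239 236 246 251 157
  221]
 [143 141 104 243 239 238 239 240 228 230 230 229 247 247 246 247 154 156
  218]
 [142 141 100 104 243 236 235 235 231 233 235 239 235 237 238  78  82  98
  217]
 [142 144  99  71  70 185 236 235 145 110 117 109 235 199  78  85  85  87
  216]
 [142 145  89  71  69  70  71  60 155 157 132 109  71  67  69  92  88  85
  180]
 [ 99  95  28  73  65  69  70  72 156 156 151 146  67  73  67  71  90  28
   94]
 [ 98  97  31  90  83  73  92  89 155 152 151 146  71  98  97  78 149  23
   95]]
[264 188  19  26 392] [273.19897959 200.34183673] [[0.49933762 0.0660991  0.116     ]]
```

The knob sits at (.4993,.0661), directly over the magazine's axis, so the cover is shut and the robot is clear. I'm handing in.

```bash
python3 -c "
from plant import env
print(env.hand_in())"
```

```text
the job is handed in; nothing more can be done
None
```

Both small dishes are held under the catches and the cover is shut (its knob is within about 1 mm of the magazine's axis). The robot is clear, and I handed the job in at about 29 s; the hand-in returned no verdict.

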